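# Bring a twin-screw press down squarely on a soldering board

### The arm

A 6-joint arm with a two-finger parallel gripper is mounted at the origin on a cart in front of the work surface, level with it; the furniture and walls round the work are solid. World frame = base frame: x ahead of the robot, y to its left, z up, the work surface at z = 0. Lengths are in m, angles in rad, forces in N, time in s.
With the tool pointing down it reaches from about 0.325 to 0.925 m from the base axis. Payload 3.1 kg.
Tool frame: the origin (TCP) lies at the very end of the fingers, on their centre line; the grasp point (between the pads) lies 19 mm behind it; y points along the fingers, z is the direction in which the jaws open and shut, and the axes are right-handed (so a half turn about y gives the same grasp; the last joint's range is limited). The gripper opens to 85 mm and grips with 20 to 120 N. Pads are 22 mm wide; open, the fingers measure 114 mm over their backs; the gripper's body (76 mm by 85 mm) begins 54 mm behind the grasp point. The pads swing forward as they close: fully open they stand 13 mm farther back than shut.
Start: joints at [-1.438, 0.217, 1.613, -0, 1.311, -0.112], TCP at [0.151, -0.606, 0.231] pointing down, gripper open.
Joint ranges: [-2.75, 2.75], [-0.78, 2.1], [0.31, 2.55], [-1.13, 4.27], [0.13, 2.63], [-2.58, 2.58]. Speed limits (rad/s): [2.79, 2.79, 3.14, 3.14, 3.14, 3.14].

### API

Orientations are given as a rotation vector (axis times angle).
In Python, from workcell import ctrl gives the robot as it stands. Calls block until the motion is done:
- ctrl.move_pose(position, orientation): joint-space move of the TCP to a pose.
- ctrl.movel(position, feed=0.15, frame=None, guard=None): straight line of the TCP; frame=None keeps the orientation; feed is the mean speed in m/s. With guard (N) it stops when the force on the tool has changed by that much, and returns True; else False.
- ctrl.movej(angles): joint-space move.
- ctrl.set_gripper(opening, squeeze=None): finger opening in m; squeeze is the grip in N (None keeps the last); returns when the fingers have stopped.
- ctrl.wait(seconds).
- ctrl.inverse_kinematics(position, orientation): joint angles nearest the present ones, or None.
- ctrl.observe(): the state.
- ctrl.get_image(name): name is "side" or "top"; returns the picture (420x560x3 uint8, blue, green, red); there is no depth.
- ctrl.camera_info(name): a dict with "camera_matrix" (3x3 intrinsics, pixels), "distortion" ([k1, k2, p1, p2, k3] as OpenCV has them; the pictures are not rectified), "R" (3x3) and "t" (3): a world point X has camera coordinates R X + t. Camera axes: x right, y down, z forward; pixel columns grow to the right and rows downward; lengths in m; the calibration is good to about 2 mm. A picture is of the moment at which its call begins. camera_info takes no time and is no camera call.
A pose or a line that the arm cannot do raises ctrl.Unreachable and nothing moves.
- ctrl.sign_off(): hands the job in, once; it reports no verdict.
The state is a dict: "clock": time; "joint_pos": joint angles; "dq": joint speeds; "joint_efforts": joint torques, N m; "tool_pos": TCP position; "tcp_rot": TCP orientation; "contact_force": force on the tool from outside, world axes, zero at the start; "moment": the same for the moment, N m; "width": finger opening in m.
Only numpy, scipy, OpenCV 4.12 (cv2) and the standard library are available. Lean on these libraries where they do the work, as an engineer would, in place of code of your own. Each camera call takes 0.05 s, during which the arm holds its last target. There are 200 camera calls.

### The job

Clamp the soldering board in the twin-screw press: turn the two T-handles clockwise alternately, a little at a time, so that the pressure bar comes down level and one screw never gets more than 9 mm ahead of the other. Feel for the moment when the sprung feet first bear on the board, then give both screws about a quarter turn more, so that the board is firmly but not brutally held with the bar level, and let go. Do not disturb the things standing round the press.

Things in the scene. Friction and masses are not known exactly. Their poses are not given: they have to be found in the camera images.
- press: Frame of the twin-screw press, screwed to the bench: dark steel foot plate 120 x 250 x 14 mm, two 12 mm guide posts, across their tops a dark steel yoke 36 x 250 mm, its top 128 mm above the bench. Origin: centre of the foot plate's underside. z up, y along the yoke to the left screw, x across it, away from the robot. Place and yaw differ each time.
- bar: Aluminium pressure bar, 44 x 250 x 16 mm, carried by the two screws between foot plate and yoke; it sinks and leans as they turn. Origin: on the left screw's axis at the bar's underside; y along the bar to its left end, z square to its faces (along the press's z when level). The screw axes are 170 mm apart.
- bar_mid (a point): Middle of the bar's top face. Under the bar hangs a rail with two steel feet (34 mm discs, 55 mm either side of the middle), each on a coil spring: 40 N preload, then 5 N/mm, 14 mm travel. The rail's height below the bar is set by hand and differs by up to 8 mm, so the touching height is not known beforehand: the feet start 2 to 10 mm above the board.
- board: Fibre soldering board, 105 x 146 x 22 mm, 0.55 kg, lying on the foot plate under the feet, long side along the yoke. Origin: centre of its underside. Leave it where it lies.
- knob_left (a joint): Angle of the left T-handle (+y end of the press), rad; grows clockwise seen from above; 1 rad lowers the bar at that screw by 3.82 mm (24 mm a turn). Equal values of the two joints: level bar. At 0 the handle lies along the press's x axis. Starts at about 0, stops at 6.6. No detents; stays where it is left.
- knob_right (a joint): The same for the right T-handle (-y end). Each handle turns against a constant friction of about 0.4 N m; once the feet bear it needs 0.0038 N m more for each newton that its screw carries: 0.12 to 0.15 N m more, suddenly, when the foot on its side touches, about 0.27 N m more a quarter turn later (the feet then press with 140 N together).
- knob_left_grip (a point): Grip point of the left T-handle, on its vertical axis, 163 mm above the bench; stays put as the handle turns. The handle is a steel bar 50 mm long, 14 mm thick, 26 mm tall (149 to 175 mm above the bench) on a 13 mm neck with a 26 mm flange (to 138 mm) on the yoke; take it across its thickness from above.
- knob_right_grip (a point): The same for the right T-handle. The two grip points are 170 mm apart.
- jar: Bystander: small cream flux jar, 48 mm wide, 29 mm tall, on the bench behind or to the right of the press. Origin: centre of its underside.
- tin: Bystander: round yellowish solder tin, 56 mm wide, 28 mm tall, on the bench behind or to the right of the press. Origin: centre of its underside.
- block: Bystander: grey steel bench block, 56 x 56 x 12 mm, on the bench behind or to the right of the press. Origin: centre of its underside.

How it is judged:
By the outcome, as a careful person would: the job done as asked, in the order asked, and still so for the second after the job is handed in, with the robot touching nothing.
It also fails if it takes over 72 s, if anything falls off the work surface, if the arm or the gripper's body presses on something with over 40 N, if the wrist force passes 120 N, or if a joint passes its speed limit or range.

## Working session

There is one attempt and no reset: what is moved stays moved. The work goes in short steps, each a Python script; the robot and the scene stay as the last script left them, time stands still between calls to the robot, and variables do not carry over. Pictures are saved under pics/ and viewed, about 8 in all and at most 12, crops included, and the job is handed in when it is done.

```bash
ls; mkdir -p pics; python3 - <<'E'
from workcell import ctrl
import cv2
for n in("top","side"):
    cv2.imwrite(f"pics/{n}0.png",ctrl.get_image(n)); c=ctrl.camera_info(n); print(n,c)
o=ctrl.observe(); print(o)
E
```

```text
pics
top {'camera_matrix': array([[414.4464634 ,   0.        , 280.75167044],
       [  0.        , 414.4464634 , 216.32924228],
       [  0.        ,   0.        ,   1.        ]]), 'distortion': array([-0.05183446,  0.        ,  0.        ,  0.        ,  0.        ]), 'R': array([[-4.16532460e-03, -9.99774987e-01,  2.07996538e-02],
       [-9.86589738e-01,  7.14745457e-04, -1.63218191e-01],
       [ 1.63166598e-01, -2.12005818e-02, -9.86370720e-01]]), 't': array([-0.4122398 ,  0.57325992,  0.86781735])}
side {'camera_matrix': array([[476.40406539,   0.        , 277.09546829],
       [  0.        , 476.40406539, 207.39189463],
       [  0.        ,   0.        ,   1.        ]]), 'distortion': array([-0.06935885,  0.        ,  0.        ,  0.        ,  0.        ]), 'R': array([[ 0.85150856, -0.52418919, -0.01260401],
       [-0.33647221, -0.52782384, -0.77986438],
       [ 0.40214378,  0.66830209, -0.62582162]]), 't': array([-0.70328915,  0.07907325,  0.95819962])}
{'clock': 0.1, 'joint_pos': array([-1.43819940e+00,  2.17676719e-01,  1.61479871e+00,  1.83199356e-05,
        1.31128770e+00, -1.12199614e-01]), 'dq': array([ 0.00173036, -0.00074363, -0.00148041,  0.00025695, -0.00011739,
       -0.00017374]), 'joint_efforts': array([-7.96626173e-04, -3.98074973e+01, -3.04969704e+01, -1.48814293e-04,
        4.17954565e-03, -2.49185257e-05]), 'tool_pos': array([ 0.15140305, -0.60562296,  0.23008701]), 'tcp_rot': array([-0.25725753,  2.09358996, -2.08901647]), 'contact_force': array([0.08161853, 0.50750251, 0.44557838]), 'moment': array([ 0.01547605,  0.07832548, -0.03933782]), 'width': 0.0857339524851106}
```

View pics/top0.png

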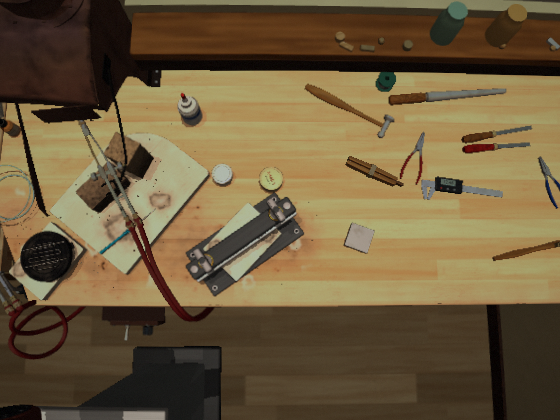

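View pics/side0.png

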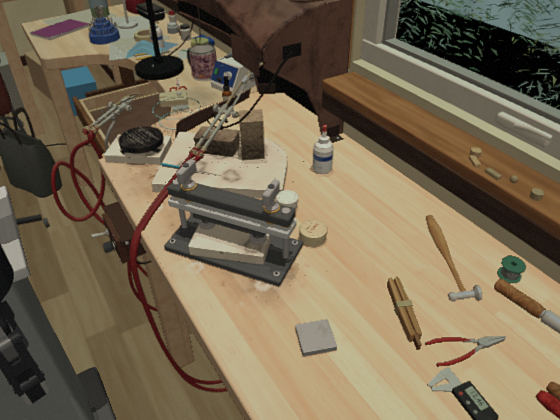

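The top view shows the press at about (243,240), with the handles near (194,267) and (290,206). The jar is at (222,174), the tin at (271,179) and the block at (360,237). I'll enlarge the press in both views.

```bash
python3 - <<'E'
import cv2, numpy as np
a=cv2.imread("pics/top0.png")[180:305,170:320]; b=cv2.imread("pics/side0.png")[150:290,155:310]
cv2.imwrite("pics/c1.png",cv2.resize(a,None,fx=5,fy=4.8,interpolation=cv2.INTER_CUBIC) if 0 else cv2.resize(a,None,fx=4.8,fy=4.8,interpolation=cv2.INTER_CUBIC))
cv2.imwrite("pics/c2.png",cv2.resize(b,None,fx=4.2,fy=4.2,interpolation=cv2.INTER_CUBIC))
E
```

```text
(no output)
```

View pics/c1.png

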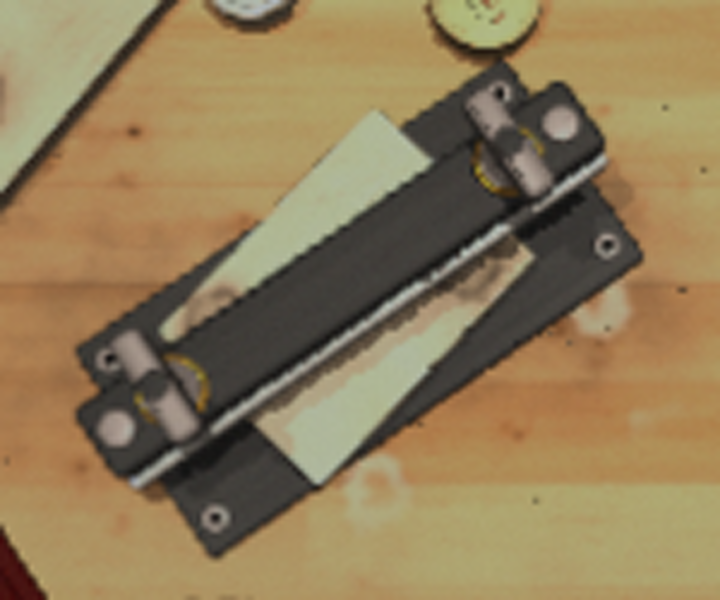

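View pics/c2.png

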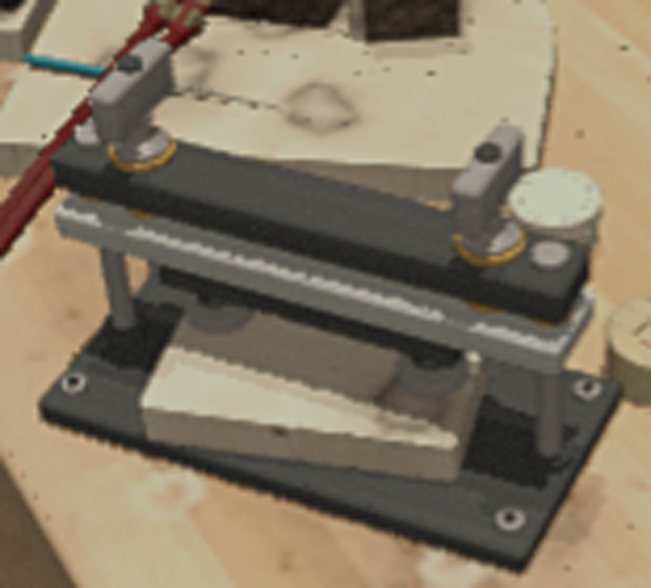

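```bash
cat > h.py <<'E'
import numpy as np, cv2
from workcell import ctrl
def ray(n,px):
    c=ctrl.camera_info(n); p=cv2.undistortPoints(np.array([[px]],float),c["camera_matrix"],c["distortion"])[0,0]
    R=c["R"]; return -R.T@c["t"], R.T@np.array([*p,1.])
def at(n,px,z):
    o,d=ray(n,px); return o+d*(z-o[2])/d[2]
def tri(a,b):
    o1,d1=ray("top",a);o2,d2=ray("side",b)
    s=np.linalg.lstsq(np.c_[d1,-d2],o2-o1,rcond=None)[0]
    p,q=o1+s[0]*d1,o2+s[1]*d2; return (p+q)/2,np.linalg.norm(p-q)
E
python3 - <<'E'
from h import *
T=lambda u,v:((u+.5)/4.8-.5+170,(v+.5)/4.8-.5+180)
S=lambda u,v:((u+.5)/4.2-.5+155,(v+.5)/4.2-.5+150)
L=(T(155,385),S(130,62));R=(T(512,140),S(487,152))
P=[]
for n,p in(("L",L),("R",R)):
    print(n,tri(*p),at("top",p[0],.175),at("side",p[1],.175))
    P.append((at("top",p[0],.175)+at("side",p[1],.175))/2)
d=P[0]-P[1];print(np.linalg.norm(d),np.degrees(np.arctan2(-d[0],d[1])))
d=at("top",L[0],.175)-at("top",R[0],.175);print(np.linalg.norm(d),np.degrees(np.arctan2(-d[0],d[1])))
# handle end points in top view
for e in (((130,340),(183,432)),((482,100),(540,190))):
    a,b=[at("top",T(*q),.175) for q in e]; print((a+b)/2,np.linalg.norm(a-b),np.degrees(np.arctan2((a-b)[1],(a-b)[0])))
for q in((555,85),(605,150),(80,412),(130,478)): print(at("top",T(*q),.128))
for q in((500,62),(642,258),(215,555),(78,350)): print(at("top",T(*q),.014))
E
```

```text
L (array([ 0.47020459, -0.26296974,  0.17628058]), np.float64(0.002598787994400018)) [ 0.46904506 -0.26235339  0.175     ] [ 0.47206534 -0.26146942  0.175     ]
R (array([ 0.56694126, -0.40267694,  0.17601227]), np.float64(0.0012791289582159316)) [ 0.56652679 -0.40244206  0.175     ] [ 0.56829309 -0.40159221  0.175     ]
0.1703245593064262 34.656008327569914
0.17066787731814426 34.832409964422034
[ 0.46871355 -0.26290739  0.175     ] 0.04197105812278517 31.044358255071995
[ 0.56455776 -0.40199638  0.175     ] 0.04329233352995048 32.27928372124075
[ 0.59902542 -0.4213324   0.128     ]
[ 0.57085887 -0.44239143  0.128     ]
[ 0.46071226 -0.22362854  0.128     ]
[ 0.43360153 -0.24506295  0.128     ]
[ 0.6347061  -0.39840761  0.014     ]
[ 0.53875837 -0.46621807  0.014     ]
[ 0.39951162 -0.26512319  0.014     ]
[ 0.49521665 -0.19836988  0.014     ]
```

```bash
cat >> h.py <<'E'
from scipy.spatial.transform import Rotation as Ro
YAW=np.radians(34.7)
G={"L":np.array([.4705,-.2623]),"R":np.array([.5670,-.4022])}
def ori(q,half=0):
    a=YAW+np.pi/2-q+np.pi*half
    y=np.array([0,0,-1.]);z=np.array([np.cos(a),np.sin(a),0]);
    return Ro.from_matrix(np.c_[np.cross(y,z),y,z]).as_rotvec()
def knob(o):  # jaw angle -> knob angle (mod pi)
    z=Ro.from_rotvec(o["tcp_rot"]).as_matrix()[:,2]
    return YAW+np.pi/2-np.arctan2(z[1],z[0])
E
python3 - <<'E'
from h import *
for k in G:
  for half in(0,1):
    for q in(0,1.2,2.4,3.6,4.4):
      j=ctrl.inverse_kinematics([*G[k],.144],ori(q,half)); print(k,half,q,None if j is None else j.round(2))
E
```

```text
L 0 0 None
L 0 1.2 [-0.64  0.13  1.89 -0.    1.12 -1.62]
L 0 2.4 [-0.64  0.13  1.89  0.    1.12 -0.42]
L 0 3.6 [-0.64  0.13  1.89 -0.    1.12  0.78]
L 0 4.4 [-0.64  0.13  1.89  0.    1.12  1.58]
L 1 0 [-0.64  0.13  1.89  0.    1.12  0.33]
L 1 1.2 [-0.64  0.13  1.89 -0.    1.12  1.53]
L 1 2.4 None
L 1 3.6 [-0.64  0.13  1.89 -0.    1.12 -2.36]
L 1 4.4 [-0.64  0.13  1.89  0.    1.12 -1.56]
R 0 0 None
R 0 1.2 [-0.72  0.44  1.5  -0.    1.2  -1.69]
R 0 2.4 [-0.72  0.44  1.5   0.    1.2  -0.49]
R 0 3.6 [-0.72  0.44  1.5  -0.    1.2   0.71]
R 0 4.4 [-0.72  0.44  1.5   0.    1.2   1.51]
R 1 0 [-0.72  0.44  1.5   0.    1.2   0.25]
R 1 1.2 [-0.72  0.44  1.5  -0.    1.2   1.45]
R 1 2.4 None
R 1 3.6 [-0.72  0.44  1.5  -0.    1.2  -2.44]
R 1 4.4 [-0.72  0.44  1.5   0.    1.2  -1.64]
```

```bash
python3 - <<'E'
from h import *
def rep(s):
    o=ctrl.observe(); print(s,round(o["clock"],2),o["tool_pos"].round(4),o["contact_force"].round(1),o["moment"].round(3),round(o["width"],4),"knob",round(knob(o)%np.pi,3),"j6",round(o["joint_pos"][5],3))
ctrl.move_pose([*G["R"],.205],ori(0,1)); ctrl.set_gripper(.05,90); rep("above")
ctrl.movel([*G["R"],.144],feed=.1,guard=8); rep("down")
ctrl.set_gripper(0,90); rep("grip")
j=ctrl.observe()["joint_pos"]
for i in range(3):
    j[5]+=.1; ctrl.movej(j); rep("turn")
E
```

```text
above 2.23 [ 0.5668 -0.4025  0.205 ] [ 1.   0.3 -0.2] [ 0.044 -0.011 -0.012] 0.0497 knob 0.0 j6 0.247
down 2.99 [ 0.5673 -0.4024  0.1442] [-0.2  0.6  0.7] [-0.01  -0.032 -0.017] 0.05 knob 3.142 j6 0.247
grip 3.42 [ 0.5673 -0.4023  0.1454] [-1.8  1.4  4.6] [0.31  0.269 0.121] 0.0127 knob 3.141 j6 0.247
turn 3.67 [ 0.5673 -0.4023  0.1454] [-1.   0.8  1.7] [ 0.115  0.125 -0.376] 0.0127 knob 0.099 j6 0.346
turn 3.92 [ 0.5672 -0.4023  0.1454] [-0.9  1.   1.7] [ 0.099  0.16  -0.414] 0.0127 knob 0.198 j6 0.445
turn 4.17 [ 0.5672 -0.4022  0.1454] [-2.2  1.4  1.6] [ 0.163  0.21  -0.356] 0.0126 knob 0.297 j6 0.544
```

```bash
cat >> h.py <<'E'
def mz():
    v=[]
    for _ in range(4): ctrl.wait(.015); v.append(ctrl.observe()["moment"][2])
    return -np.mean(v)
def kn(ref): # knob angle unwrapped near ref
    k=knob(ctrl.observe()); return k+np.pi*round((ref-k)/np.pi)
def turn(q,qend,base=None,step=.1,jump=.075):
    """turn the gripped knob from q to qend; stops when torque rises; returns (angle,touched,log)"""
    j=ctrl.observe()["joint_pos"]; log=[]; n=0
    while q<qend-.01:
        s=min(step,qend-q); j[5]+=s; q+=s; ctrl.movej(j); m=mz(); log.append((round(kn(q),3),round(m,3)))
        n=n+1 if base and m>base+jump else 0
        if n==2: return kn(q),True,log
    return kn(q),False,log
def release():
    ctrl.set_gripper(.05); p=ctrl.observe()["tool_pos"]; ctrl.movel([p[0],p[1],.2],feed=.15)
def grab(k,q,half):
    ctrl.move_pose([*G[k],.2],ori(q,half)); ctrl.movel([*G[k],.144],feed=.12,guard=8); ctrl.set_gripper(0,90)
    o=ctrl.observe(); print("grab",k,round(o["clock"],2),o["contact_force"].round(1),o["moment"].round(2),round(o["width"],4))
E
python3 - <<'E'
from h import *
r=turn(.297,.6); print(r); release()
grab("L",0,1); r=turn(0,.6); print(r, ctrl.observe()["contact_force"].round(1),ctrl.observe()["clock"])
E
```

```text
(np.float64(0.5942839241531015), False, [(np.float64(0.394), np.float64(0.261)), (np.float64(0.494), np.float64(0.314)), (np.float64(0.594), np.float64(0.312))])
grab L 7.83 [-1.6  1.7  5.6] [0.38 0.31 0.08] 0.0125
(np.float64(0.5974333338041209), False, [(np.float64(0.099), np.float64(0.358)), (np.float64(0.198), np.float64(0.358)), (np.float64(0.298), np.float64(0.308)), (np.float64(0.397), np.float64(0.272)), (np.float64(0.497), np.float64(0.306)), (np.float64(0.597), np.float64(0.311))]) [-0.5 -1.1 -0.5] 9.7333
```

```bash
python3 - <<'E'
from h import *
f=lambda r:(round(float(r[0]),3),r[1],[(float(a),float(b)) for a,b in r[2]])
l=turn(.597,1.1,.31); print("L",f(l))
if not l[1]:
    release(); grab("R",.594,1); r=turn(.594,1.6,.31); print("R",f(r))
print(ctrl.observe()["clock"])
E
```

```text
L (1.095, False, [(0.695, 0.301), (0.795, 0.303), (0.895, 0.295), (0.995, 0.303), (1.095, 0.299)])
grab R 14.03 [-1.1  2.9  4.8] [ 0.49  0.16 -0.15] 0.0129
R (1.592, False, [(0.694, 0.363), (0.793, 0.32), (0.892, 0.309), (0.992, 0.3), (1.092, 0.323), (1.192, 0.307), (1.292, 0.31), (1.392, 0.308), (1.492, 0.311), (1.592, 0.285)])
17.2
```

```bash
python3 - <<'E'
from h import *
f=lambda r:(round(float(r[0]),3),r[1],[(float(a),float(b)) for a,b in r[2]])
release(); grab("L",1.095,0); l=turn(1.095,2.1,.305); print("L",f(l))
if not l[1]:
    release(); grab("R",1.592,0); r=turn(1.592,2.6,.305); print("R",f(r))
print(ctrl.observe()["clock"])
E
```

```text
grab L 22.17 [-0.6  0.3  4.1] [ 0.05  0.12 -0.1 ] 0.0129
L (2.092, False, [(1.195, 0.405), (1.294, 0.352), (1.393, 0.284), (1.493, 0.317), (1.593, 0.287), (1.693, 0.301), (1.792, 0.36), (1.892, 0.307), (1.992, 0.331), (2.092, 0.32)])
grab R 28.04 [1.2 0.7 3.3] [ 0.18 -0.07 -0.24] 0.0126
R (2.589, False, [(1.692, 0.41), (1.791, 0.329), (1.891, 0.313), (1.99, 0.322), (2.09, 0.304), (2.19, 0.296), (2.29, 0.284), (2.39, 0.25), (2.49, 0.256), (2.589, 0.198)])
31.2083
```

```bash
python3 - <<'E'
from h import *
f=lambda r:(round(float(r[0]),3),r[1],[(float(a),float(b)) for a,b in r[2]])
cv2.imwrite("pics/s1.png",cv2.resize(ctrl.get_image("side")[130:290,155:320],None,fx=4,fy=4,interpolation=cv2.INTER_CUBIC)[:600])
o=ctrl.observe(); print(o["moment"].round(3),o["contact_force"].round(1),o["tool_pos"].round(4),mz())
release(); print("free",ctrl.observe()["moment"].round(3)); grab("L",2.092,0); l=turn(2.092,2.7,.305); print("L",f(l)); print(ctrl.observe()["clock"])
E
```

```text
[ 0.071  0.94  -0.214] [-4.5  0.2  3.8] [ 0.5675 -0.4026  0.1457] 0.1673543652458559
free [ 0.053  0.014 -0.028]
grab L 34.03 [-3.5  0.7  6.6] [-0.01  0.55 -0.22] 0.0127
L (2.69, False, [(2.191, 0.345), (2.29, 0.22), (2.39, 0.149), (2.49, 0.116), (2.59, 0.136), (2.69, 0.132)])
35.9333
```

View pics/s1.png

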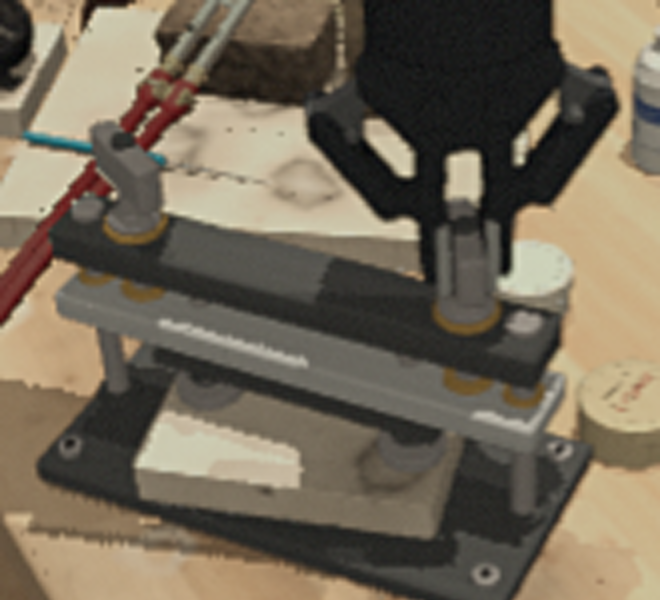

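```bash
python3 - <<'E'
from h import *
cv2.imwrite("pics/s2.png",cv2.resize(ctrl.get_image("side")[190:280,155:310],None,fx=5,fy=5,interpolation=cv2.INTER_CUBIC))
o=ctrl.observe(); j=o["joint_pos"]; print(o["moment"].round(3),o["contact_force"].round(1),o["tool_pos"].round(4))
for s in (.03,.03,.03,.03):
    t=o["clock"]; j[5]+=s; ctrl.movej(j); o=ctrl.observe(); print(round(o["clock"]-t,3),o["moment"].round(3),o["joint_efforts"][5].round(3),o["dq"][5].round(3),round(j[5]-o["joint_pos"][5],4))
for i in range(6):
    ctrl.wait(.03); o=ctrl.observe(); print("w",o["moment"].round(3),o["joint_efforts"][5].round(3),o["dq"][5].round(4),round(j[5]-o["joint_pos"][5],4))
print(kn(2.8),o["clock"])
E
```

```text
[-0.024  0.635 -0.057] [-3.9  0.2  4.1] [ 0.4703 -0.2629  0.1454]
0.25 [-0.066  0.519  0.359] 0.369 0.005 0.0021
0.25 [-0.064  0.561  0.325] 0.351 0.002 0.0012
0.25 [-0.036  0.597  0.351] 0.335 0.002 0.0009
0.25 [0.012 0.563 0.335] 0.33 0.0 0.0007
w [-0.012  0.539  0.364] 0.334 0.0021 0.0007
w [-0.044  0.653  0.334] 0.346 0.0019 0.0006
w [-0.047  0.555  0.357] 0.356 0.0015 0.0006
w [0.007 0.627 0.368] 0.365 0.0028 0.0005
w [-0.048  0.65   0.39 ] 0.373 0.001 0.0005
w [-0.002  0.542  0.429] 0.38 0.0012 0.0005
2.8099565598402703 37.1833
```

View pics/s2.png

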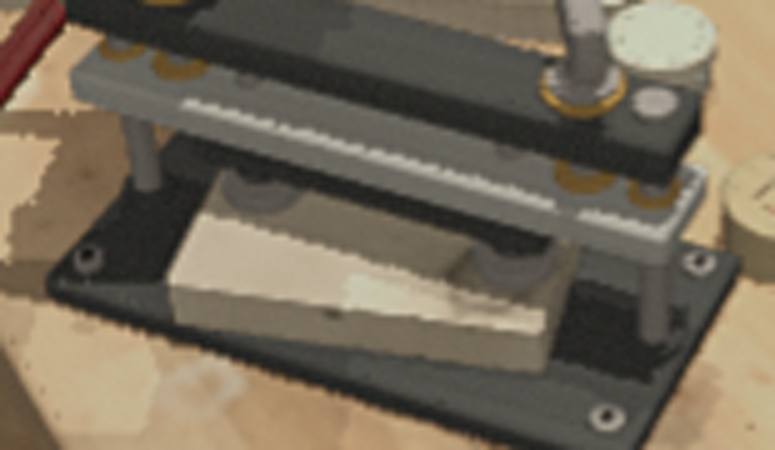

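The moment sign shows what happened. After each 0.1 rad step the servo overshoots and creeps back, so the settled torque is −0.305 N·m plus the screw load. Both sides rose by about +0.12 to 0.17 from roughly 2.2–2.5 rad, which puts touch at about 2.3 rad on a level bar. I'll carry on alternating towards 2.3 + 1.57 = 3.87 rad and use the torque to check the load.

```bash
python3 - <<'E'
from h import *
f=lambda r:(round(float(r[0]),3),[(float(a),-float(b)) for a,b in r[2]])
release(); grab("R",2.589,0); print("R",f(turn(2.589,3.4)),ctrl.observe()["clock"])
release(); grab("L",2.81,0); print("L",f(turn(2.81,3.7)),ctrl.observe()["clock"])
E
```

```text
grab R 39.9 [-1.6  1.4  5.1] [ 0.21  0.31 -0.16] 0.0127
R (3.396, [(2.688, -0.192), (2.787, -0.136), (2.887, -0.157), (2.987, -0.116), (3.087, -0.097), (3.187, -0.088), (3.288, -0.064), (3.387, -0.089), (3.396, 0.444)]) 42.75
grab L 45.46 [-3.2  1.8  5.6] [0.33 0.39 0.11] 0.0128
L (3.697, [(2.908, -0.174), (3.008, -0.12), (3.107, -0.074), (3.207, -0.07), (3.307, -0.06), (3.407, -0.038), (3.507, -0.039), (3.607, -0.031), (3.697, 0.056)]) 48.3083
```

```bash
python3 - <<'E'
from h import *
f=lambda r:(round(float(r[0]),3),[(float(a),-float(b)) for a,b in r[2]])
print("L",f(turn(3.697,3.875,step=.09)))
release(); grab("R",3.396,0); print("R",f(turn(3.396,3.875,step=.096)),ctrl.observe()["clock"])
release(); p=ctrl.observe()["tool_pos"]; ctrl.movel([p[0]-.05,p[1]-.15,.27],feed=.2)
ims=[ctrl.get_image("top")[165:305,160:320],ctrl.get_image("side")[150:290,155:315]]
cv2.imwrite("pics/fin.png",np.hstack([cv2.resize(i,(400,350),interpolation=cv2.INTER_CUBIC) for i in ims]));print(ctrl.observe()["clock"])
E
```

```text
L (3.873, [(3.785, 0.076), (3.873, 0.078)])
grab R 51.66 [-1.5  3.1  5.8] [0.46 0.22 0.2 ] 0.0128
R (3.872, [(3.49, -0.109), (3.586, -0.082), (3.681, -0.067), (3.777, 0.003), (3.872, 0.009)]) 53.2417
55.3167
```

View pics/fin.png

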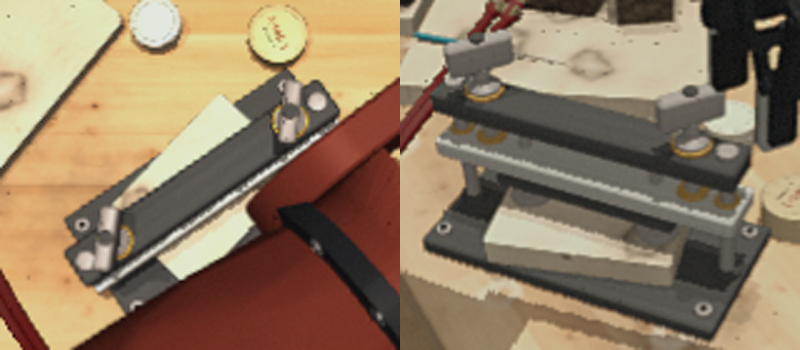

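Both handles are parallel at about 3.87 rad. The bar is level, the feet are on the board, the board, jar and tin look undisturbed, and the gripper is clear of everything.

```bash
python3 -c "
from workcell import ctrl
print(ctrl.sign_off())"
```

```text
the job is handed in; nothing more can be done
None
```

The board is clamped and the job is handed in, at about 55 s of the 72 s allowed. I turned the two T-handles alternately, and by the tool angle neither screw got more than about 0.9 rad (3.4 mm) ahead.

- **Final position:** the left handle ended at 3.873 rad and the right at 3.872 rad, so the bar is level. I let go of both and moved the gripper clear.
- **Touch point:** I put it at about 2.3 rad for a level bar and added 1.57 rad. It is uncertain by about 0.15 rad, roughly 6 N of the 140 N total. I did not spot the touch as it happened. I first read the torque sign wrongly and worked the touch point out from the logged readings afterwards, when the left screw was already at 2.81 rad.
- **Clamping force:** the torque rise on the right screw came out at about 0.31 N m, against the expected 0.27. That means the board may be held slightly tighter than 140 N. On the left it was about 0.27 N m at 3.6 rad. The last left readings came out higher (about 0.38 N m at 3.87 rad), but I took those with a different step size, so I don't count them as comparable.
- **Last picture:** it shows parallel handles, a level bar, both feet on the board, and the jar and tin looking undisturbed. The bench block was outside that picture and I did not check it again, but the gripper never went low near it.

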